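Put a printing block to dry and stack the drying tray over it

ROBOT

A 6-joint arm with a two-finger parallel gripper is mounted at the origin on a cart in front of the work surface, level with it; the furniture and walls round the work are solid. World frame = base frame: x ahead of the robot, y to its left, z up, the work surface at z = 0. Lengths are in mm, angles in rad, forces in N, time in s.
With the tool pointing down it reaches from about 300 to 825 mm from the base axis. Payload 5.4 kg.
Tool frame: the origin (TCP) lies on the front face of the gripper's body, between the roots of the fingers; the fingertips stand 88 mm ahead of it and the grasp point (between the pads) lies 69 mm ahead of it; z points along the fingers, y is the line along which they close (so a half turn about z gives the same grasp; the last joint's range is limited). The gripper opens to 92 mm and grips with 3 to 60 N. Pads are 20 mm wide; open, the fingers measure 128 mm over their backs; the gripper's body (75 mm by 189 mm) begins 69 mm behind the grasp point.
Start: joints at [-1.368, 0.158, 1.597, -0, 1.386, -0.21], TCP at [230.651, -526.694, 302.701] pointing down, gripper open.
Joint ranges: [-2.91, 2.91], [-0.94, 2.29], [0.18, 2.7], [-1.29, 4.43], [0.17, 2.64], [-3, 3]. Speed limits (rad/s): [2.57, 2.57, 3.14, 3.14, 3.14, 3.14].

INTERFACE

Orientations are given as a rotation vector (axis times angle).
In Python, from workcell import ctrl gives the robot as it stands. The module is installed in compiled form; this text tells all that it offers.
- The arm moves only by the tool servo_tool, never from a script. Its argument "deltas" is a list that holds one entry, the list of rows, each a list of 7 numbers: the turn, a rotation vector about the tool's x, y, z in rad, then the shift along the tool's x, y, z in m, then the closure, from 0 (fully open) to 1 (shut). A call has 1 to 10 rows; each row is the pose to reach, as a shift and turn from the pose commanded when the call began, along the tool's axes at that moment; what a row does not reach only later rows make up. A row lasts 1/8 s, in which the tool goes at most 62.5 mm and 10.7 degrees, less where a joint would pass 70% of its speed; a pose out of reach is approached as far as the arm can. A call with a gripper value outside its range is refused whole. The fingers move at their own pace and stop on an object; "force" is the grip in N (left out, the last holds). Time passes only in rows, so rows that repeat a pose let the fingers close. It gives the time, the measured TCP pose, the force, the opening and the grip force at its end, in the units of the state.
- ctrl.get_state(): the state, without advancing time (a new reading comes with each control period).
- ctrl.get_image(name): name is "scene" or "top"; returns a dict with "image" (400x640x3 uint8, blue, green, red), "mtx" (3x3 intrinsics, pixels), "xyz" and "orientation" of the camera in the world. Camera axes: x right, y down, z forward; pixel columns grow to the right and rows downward; lengths in mm; the calibration is good to about 2 mm. A picture is of the moment at which its call begins. There is no depth.
- ctrl.hand_in(): hands the job in; it is judged then, once.
The state is a dict: "time": time; "joint_pos": joint angles; "qvel": joint speeds; "joint_torque": joint torques, N m; "position": TCP position; "orientation": TCP orientation; "ft_force": force on the tool from outside, world axes, zero at the start; "moment": the same for the moment, N m; "finger_gap": opening from 0.0 (shut) to 1.0 (fully open); "grip_force": force on a finger pad.
Only numpy, scipy, OpenCV 4.12 (cv2) and the standard library are available. Lean on these libraries where they do the work, as an engineer would, in place of code of your own. Each camera call takes 0.05 s, during which the arm holds its last target. There are 200 camera calls.

TASK

Lay the wooden block flat on the floor of the grey base tray and let go of it. Then lift the white slatted tray off its sloping rack by the orange bar and stack it level on the base tray, so that all four corner pins are fully home in the sockets; keep hold of it until it is down, then let go. Leave the other things on the bench where they are.

Things in the scene. Friction and masses are not known exactly. Their poses are not given: they have to be found in the camera images.
- block: the loose brown wooden printing block, 45 mm wide (its x), 75 mm long (its y), 30 mm tall, 90 g, lying flat on the bench. Origin: centre of its underside. Grasp it across its width (along its x).
- base_tray: the fixed grey base tray, level on the bench, 150 mm (its x) by 170 mm (its y). Origin: centre of its underside, at bench height; z up. Inside floor 4 mm up, rim 5 mm thick and 12 mm tall; in each corner a square post 28 mm wide, 40 mm tall, with a blue top and a socket in it.
- socket (a point): centre of the mouth of one of the four round sockets, in the top of the base tray's post at x = +61, y = +71 mm, 40 mm up; the others are at x = +-61, y = +-71 mm. 14 mm across, 18 mm deep, small chamfer.
- tray: the loose white slatted drying tray, about 250 g, 150 mm (its x) by 170 mm (its y), rim 14 mm tall, corner blocks 16 mm. Origin: centre of its underside. It starts in the rack, sloping 30 degrees: its z (upward normal) leans towards the robot, its x points uphill. Only its weight holds it. Stacked home, its origin is 40 mm above the base tray's origin; either way round (half turn) fits.
- pin (a point): tip of the tray's blue pin at its x = +61, y = +71 mm; the four pins are at x = +-61, y = +-71 mm. Each points down 14 mm from the underside, tapered: 11 mm thick at the root, 6 mm at the tip.
- handle (a point): centre of the tray's orange carrying bar, 45 mm above the tray's underside along the tray's z; axes as the tray's. The bar runs along the tray's y, is 14 mm thick (along x) and 14 mm high, with 74 mm free between its two legs and 34 mm free beneath it. Pinch it along the tray's x, tool square to the tray.
- rack: the fixed steel drain rack: two rails sloping 30 degrees on legs, footprint about 170x92 mm. Origin: at bench height, about 62 mm below the origin of the tray lying in it; -x side low. A lip at the low edge, 92 mm wide, stands 12 mm above the rails, so lift the tray off square to the slope. It may stand left or right of the base tray.
- dropper: small amber dropper bottle with a red rubber bulb, 33 mm wide, 96 mm tall; bystander; origin at the centre of its underside
- timer: round white kitchen timer with a red bar knob, 62 mm wide, 38 mm tall; bystander; origin at the centre of its underside
- clip_jar: clear glass clip-top jar, 89x77 mm, 120 mm tall; bystander; origin at the centre of its underside
- pegs: green clothes peg lying flat, 15x72x12 mm; bystander; origin at the centre of its underside
- ink_bowl: small foil-rimmed bowl of black ink with a spoon, 95x112 mm, 39 mm tall; bystander; origin at the centre of its underside
Mind the look-alikes: they are no part of the job. Of the things that look like the block, take the one that is farthest to the robot's right at the start.

How it is judged (in metres and radians):
On the way, in this order (a step that is already met when the one before it is completed fails the run):
1. the block lies flat in the base tray, released (x of block in the frame of base_tray between -0.058 and 0.058 m and y of block in the frame of base_tray between -0.068 and 0.068 m and z of block in the frame of base_tray between 0 and 0.012 m and angle between block's own z axis and vertical below 0.15 rad and contact force between the fingers and block below 0.1 N and linear speed of block below 0.03 m/s), for 0.2 s.
2. the white tray is lowered home on the base tray while the fingers still hold it (x of tray in the frame of base_tray between -0.004 and 0.004 m and y of tray in the frame of base_tray between -0.004 and 0.004 m and z of tray in the frame of base_tray between 0.036 and 0.045 m and angle between the z axis of tray and the z axis of base_tray, either way round below 0.05 rad and angle between the x axis of tray and the x axis of base_tray, either way round below 0.06 rad and angle between tray's own z axis and vertical below 0.05 rad and contact force between the fingers and tray above 0.3 N), for 0.05 s.
At the end, for the whole second after the job is handed in: The block lies flat on the base tray's floor; the white tray lies on the base tray with all pins home: underside within 2.5 mm of the post tops, centred within 4 mm in x and y, turned less than 0.06 rad (either way round), tilted less than 0.05 rad; both released and at rest (x of block in the frame of base_tray between -0.058 and 0.058 m and y of block in the frame of base_tray between -0.068 and 0.068 m and z of block in the frame of base_tray between 0 and 0.012 m and angle between block's own z axis and vertical below 0.15 rad and x of tray in the frame of base_tray between -0.004 and 0.004 m and y of tray in the frame of base_tray between -0.004 and 0.004 m and z of tray in the frame of base_tray between 0.036 and 0.0425 m and angle between the z axis of tray and the z axis of base_tray, either way round below 0.05 rad and angle between the x axis of tray and the x axis of base_tray, either way round below 0.06 rad and angle between tray's own z axis and vertical below 0.05 rad and linear speed of each of tray, block below 0.02 m/s and contact force between the fingers and tray below 0.1 N and contact force between the fingers and block below 0.1 N); the robot touches nothing.
It fails at once if a bystander (dropper bottle, timer, clip jar, peg, ink bowl) is shifted more than 30 mm (distance of any of dropper, timer, clip_jar, pegs, ink_bowl from where it was at the start of the episode above 0.03 m).
It also fails if it takes over 51 s, if anything falls off the work surface, if the arm or the gripper's body presses on something with over 40 N, if the wrist force passes 120 N, or if a joint passes its speed limit or range.

## Working session

There is one attempt and no reset: what is moved stays moved. The work goes in short steps, Python scripts to look and compute and a tool call to move; the robot and the scene stay as the last step left them, time stands still between calls to the robot, and variables do not carry over. Pictures are saved under pics/ and viewed, at most 13 in all, crops included, and the job is handed in when it is done.

Besides the shell and the picture viewer there is one more tool, called after "Call:" in YAML: its name, and indented under it one key for each argument. servo_tool: Moves the arm, as the interface text tells. Its arguments: {"type":"object","properties":{"deltas":{"type":"array","items":{"type":"array","items":{"type":"array","items":{"type":"number"}}}},"force":{"type":"number"}},"required":["deltas"]}

```bash
mkdir -p pics; python3 - <<'E'
from workcell import ctrl
import cv2
for n in("scene","top"):
    d=ctrl.get_image(n); cv2.imwrite(f"pics/{n}0.png",d["image"]); print(n,d["mtx"],d["xyz"],d["orientation"])
print(ctrl.get_state())
E
```

```text
scene [[482.19282798   0.         326.33747623]
 [  0.         482.19282798 197.45569526]
 [  0.           0.           1.        ]] [-3.41829442e-01  7.22972900e+02  8.28439355e+02] [-0.87813594  2.4549247  -1.11850138]
top [[478.45951767   0.         323.07803833]
 [  0.         478.45951767 194.6536689 ]
 [  0.           0.           1.        ]] [ 333.68652813   33.35624798 1203.67249483] [-2.18400347  2.02251825 -0.21321487]
{'time': 0.1, 'joint_pos': array([-1.36811640e+00,  1.58993731e-01,  1.59806924e+00, -2.73630793e-05,
        1.38619263e+00, -2.10091831e-01]), 'qvel': array([ 1.30894507e-05, -4.66408017e-04, -3.40620928e-03,  1.10745636e-03,
        1.51995751e-03,  1.01314300e-04]), 'joint_torque': array([-8.83950870e-04, -3.86505604e+01, -3.22959888e+01,  7.02296267e-02,
        3.39073059e-02, -4.44880902e-05]), 'position': array([ 230.55643082, -526.30873437,  301.83148586]), 'orientation': array([-3.07329218e+00, -6.43454143e-01,  3.25469727e-05]), 'ft_force': array([-0.39006322, -0.150046  ,  0.44666737]), 'moment': array([-0.05011147,  0.00593953,  0.02815274]), 'grip_force': 0.0, 'finger_gap': 0.9995741979944456}
```

View pics/top0.png

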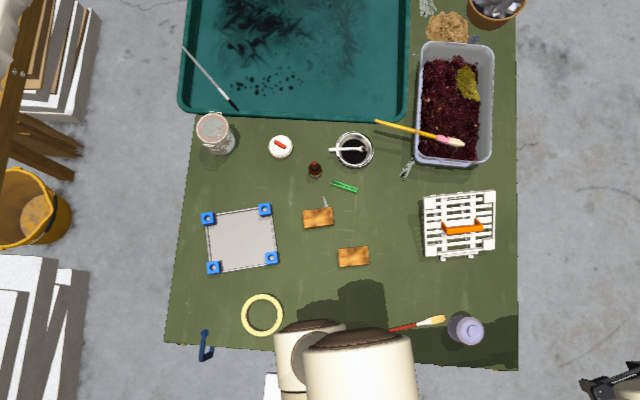

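View pics/scene0.png

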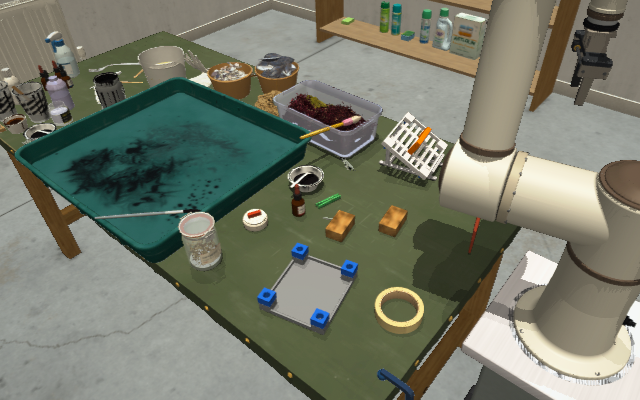

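The top view shows the base tray with blue posts at about (208,218), (264,210), (271,258) and (213,268). The brown blocks are at (318,218) and (353,257), and the second is farther right. The rack and tray are at (460,225). The scene view shows the same things. Next I'll enlarge.

```bash
python3 - <<'E'
import cv2
t=cv2.imread("pics/top0.png"); s=cv2.imread("pics/scene0.png")
c=cv2.INTER_CUBIC
cv2.imwrite("pics/a.png",cv2.resize(t[195:285,195:385],None,fx=4.2,fy=4.2,interpolation=c))
cv2.imwrite("pics/b.png",cv2.resize(t[180:270,410:510],None,fx=6,fy=6,interpolation=c))
cv2.imwrite("pics/c.png",cv2.resize(s[105:195,370:460],None,fx=6,fy=6,interpolation=c))
E
```

```text
(no output)
```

View pics/a.png

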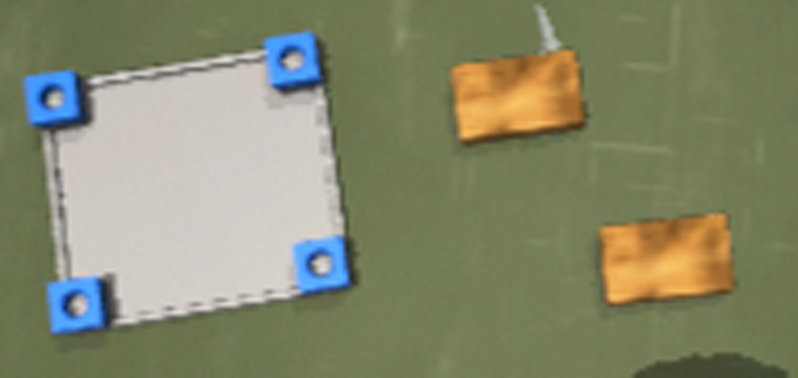

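View pics/b.png

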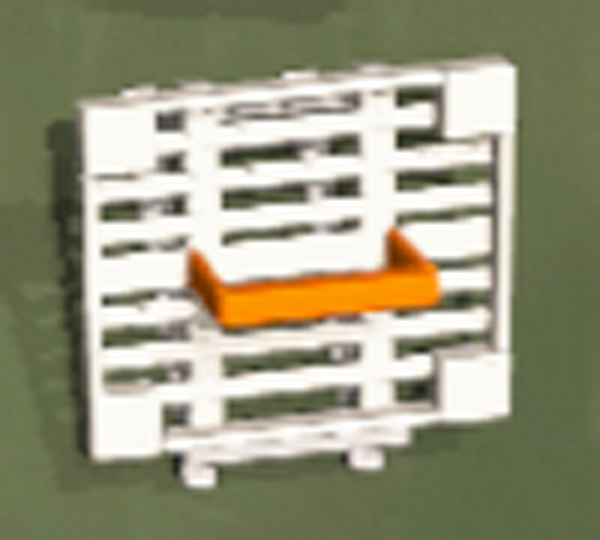

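View pics/c.png

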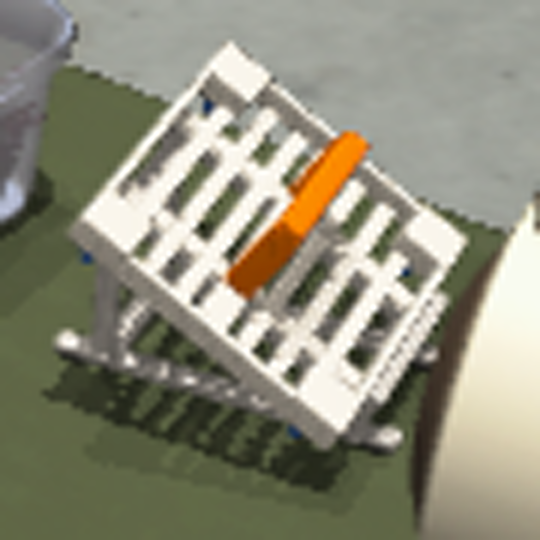

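The crops give sockets in a.png at (54,97), (292,60), (320,263) and (77,304). The block's top corners are (600,227), (725,214), (733,289) and (608,304). The tray's top corners in b.png are (80,103), (515,60), (510,415) and (92,460), and the bar is at about (330,298). In c.png the tray corners are about (75,220), (230,42), (468,238) and (325,430), with the bar at about (300,218).

```bash
cat > h.py <<'E'
import numpy as np
from scipy.spatial.transform import Rotation as R
from scipy.optimize import least_squares
CAM={"scene":(482.19282798,326.33747623,197.45569526,[-.341829442,722.9729,828.439355],[-0.87813594,2.4549247,-1.11850138]),
"top":(478.45951767,323.07803833,194.6536689,[333.68652813,33.35624798,1203.67249483],[-2.18400347,2.02251825,-0.21321487])}
def proj(n,P):
    f,cx,cy,t,r=CAM[n]; q=R.from_rotvec(r).inv().apply(np.asarray(P,float)-t); return np.c_[f*q[:,0]/q[:,2]+cx,f*q[:,1]/q[:,2]+cy]
def crop(p,s,x0,y0): return (np.array(p,float)+.5)/s-.5+[x0,y0]
def yaw0(p,L,zr=0,slope=0):
    return R.from_euler("zy",[p[3],-slope]).apply(L)+[p[0],p[1],p[2]]
E
python3 - <<'E'
from h import *
a=lambda p:crop(p,4.2,195,195)
def fit(obs,x0,slope=0,fz=None):
    def f(x):
        p=[x[0],x[1],x[3] if fz is None else fz,x[2]]
        return np.concatenate([(proj(n,yaw0(p,np.array(L,float),slope=slope))-px).ravel()*w for n,L,px,w in obs])
    s=least_squares(f,x0,loss="soft_l1"); print(s.x.round(3)); print(f(s.x).reshape(-1,2).round(1).tolist()); return s.x
X,Y=61,71
print("base");fit([("top",[[X,Y,40],[X,-Y,40],[-X,-Y,40],[-X,Y,40]],a([(54,97),(292,60),(320,263),(77,304)]),1)],[300,250,0],fz=0)
print("block");fit([("top",[[22.5,37.5,30],[22.5,-37.5,30],[-22.5,-37.5,30],[-22.5,37.5,30]],a([(600,227),(725,214),(733,289),(608,304)]),1)],[200,-20,0],fz=0)
C=[[75,85,14],[75,-85,14],[-75,-85,14],[-75,85,14]]
b=lambda p:crop(p,6,410,180); c=lambda p:crop(p,6,370,105)
print("tray")
for sl in (np.radians(30),):
  fit([("top",C,b([(80,103),(515,60),(510,415),(92,460)]),1),("top",[[0,0,45]],b([(330,298)]),.5),
  ("scene",C,c([(75,220),(230,42),(468,238),(325,430)]),1),("scene",[[0,0,45]],c([(300,218)]),.5)],[250,-320,0,62],slope=sl)
E
```

```text
base
[4.61545e+02 2.52095e+02 2.38000e-01]
[[-0.3, -0.0], [0.2, -0.3], [0.3, 0.3], [-0.2, 0.0]]
block
[438.52  -29.972  -6.1  ]
[[-0.5, -0.1], [0.2, -0.2], [0.6, 0.3], [-0.3, 0.0]]
tray
[ 5.40388e+02 -2.75979e+02  1.66000e-01  5.70430e+01]
[[-0.5, -0.6], [0.4, 0.6], [0.8, 0.2], [-0.2, -2.1], [-1.1, -0.8], [-1.1, 2.5], [0.0, -0.9], [0.8, -0.3], [0.8, 3.3], [1.1, -1.7]]
```

```bash
sed -i 's/"zy"/"ZY"/' h.py; python3 - <<'E'
from h import *
C=[[75,85,14],[75,-85,14],[-75,-85,14],[-75,85,14]]
b=lambda p:crop(p,6,410,180); c=lambda p:crop(p,6,370,105)
obs=[("top",C,b([(80,103),(515,60),(510,415),(92,460)]),1),("top",[[0,0,45]],b([(330,298)]),.5),
  ("scene",C,c([(75,220),(230,42),(468,238),(325,430)]),1),("scene",[[0,0,45]],c([(300,218)]),.5)]
f=lambda x:np.concatenate([(proj(n,yaw0([x[0],x[1],x[3],x[2]],np.array(L,float),slope=np.radians(30)))-px).ravel()*w for n,L,px,w in obs])
s=least_squares(f,[540,-276,.15,60],loss="soft_l1"); print(s.x.round(3)); print(f(s.x).reshape(-1,2).round(1).tolist())
# base joint with scene? blue post tops
import cv2
t=cv2.imread("pics/scene0.png"); m=cv2.inRange(cv2.cvtColor(t,cv2.COLOR_BGR2HSV),(100,150,120),(120,255,255))
n,l,st,ce=cv2.connectedComponentsWithStats(m)
print([(st[i].tolist(),ce[i].round(1).tolist()) for i in range(1,n) if st[i][4]>60])
print(proj("scene",yaw0([461.5,252.1,0,.238],[[61,71,40],[61,-71,40],[-61,-71,40],[-61,71,40]])).round(1).tolist())
cv2.imwrite("pics/d.png",cv2.resize(t[235:335,250:365],None,fx=5,fy=5,interpolation=2))
E
```

```text
[ 5.38971e+02 -2.73658e+02  1.76000e-01  6.12940e+01]
[[0.5, 0.1], [-0.0, 0.2], [-0.6, -0.4], [-0.1, -0.9], [-0.4, -0.6], [0.4, -0.7], [-0.5, -0.3], [-0.2, 0.8], [2.1, 1.1], [1.5, -2.4]]
[([292, 243, 16, 12, 103], [299.5, 248.3]), ([341, 260, 17, 13, 119], [349.2, 265.9]), ([257, 288, 19, 14, 138], [266.2, 294.4]), ([311, 308, 18, 16, 152], [319.6, 315.7])]
[[266.9, 293.8], [300.2, 248.0], [349.8, 265.5], [320.1, 315.3]]
```

View pics/d.png

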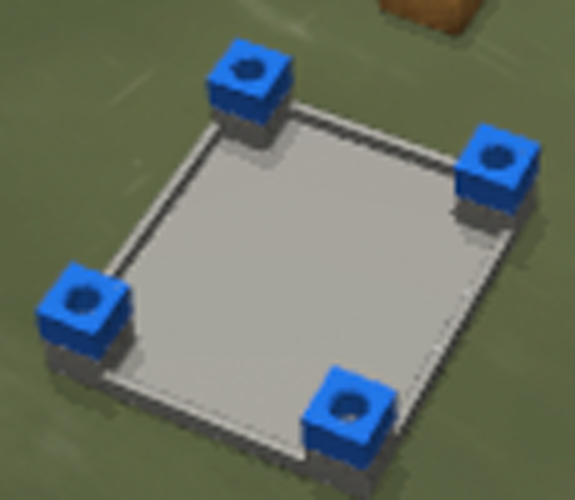

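In d.png the sockets are at (84,299), (249,69), (497,157) and (349,406). That is about 0.8 px off the top-view fit, so I'll fit both views together.

```bash
cat >> h.py <<'E'
def down(yaw,slope=0):  # tool y along heading yaw (uphill), tool z = -normal
    M=R.from_euler("ZY",[yaw,-slope]).as_matrix(); x,z=M[:,0],M[:,2]
    return R.from_matrix(np.c_[np.cross(x,-z),x,-z])
def go(g,rot,off=69):   # delta from the present pose to grasp point g
    from workcell import ctrl
    s=ctrl.get_state(); r=R.from_rotvec(s["orientation"]); tcp=np.array(g)-rot.as_matrix()[:,2]*off
    d=r.inv().apply(tcp-s["position"]); w=(r.inv()*rot).as_rotvec()
    print("turn",w.round(4),"shift m",(d/1000).round(4),"steps",np.linalg.norm(d)/62.5,np.degrees(np.linalg.norm(w))/10.7)
E
python3 - <<'E'
from h import *
X,Y=61,71
S=np.array([[X,Y,40],[X,-Y,40],[-X,-Y,40],[-X,Y,40]])
o1=crop([(54,97),(292,60),(320,263),(77,304)],4.2,195,195); o2=crop([(84,299),(249,69),(497,157),(349,406)],5,250,235)
f=lambda x:np.r_[(proj("top",yaw0([x[0],x[1],0,x[2]],S))-o1).ravel(),(proj("scene",yaw0([x[0],x[1],0,x[2]],S))-o2).ravel()]
s=least_squares(f,[460,250,.2]);print(s.x.round(3),f(s.x).round(1))
go([438,-30,150],down(.183))
E
```

```text
[4.61789e+02 2.53110e+02 2.39000e-01] [-0.7 -0.1 -0.3 -0.5 -0.1  0.1 -0.6 -0.1  0.1 -0.3  0.3 -0.2  0.4 -0.3
  0.3 -0.3]
turn [-1.200e-03 -1.400e-03 -1.341e+00] shift m [ 0.3891 -0.3713  0.0836] steps 8.70812033734206 7.180823243844238
```

Call:
servo_tool:
  deltas:
    - [[0,0,-0.15,0.044,-0.042,0.0,0],[0,0,-0.3,0.088,-0.084,0.0,0],[0,0,-0.45,0.132,-0.126,0.0,0],[0,0,-0.6,0.176,-0.168,0.01,0],[0,0,-0.75,0.22,-0.21,0.02,0],[0,0,-0.9,0.264,-0.252,0.04,0],[0,0,-1.05,0.308,-0.294,0.06,0],[0,0,-1.2,0.352,-0.336,0.075,0],[0,0,-1.341,0.389,-0.371,0.084,0],[0,0,-1.341,0.389,-0.371,0.084,0]]
  force: 25

```text
time: 1.35
position: [437.8, -27.5, 217.4]
orientation: [-1.999, -2.42, 0.001]
ft_force: [0.1, 0.2, -0.2]
finger_gap: 1.0
grip_force: 0.0
```

```bash
python3 - <<'E'
from h import *
go([438,-30,23],down(.183))
E
```

```text
turn [-0.0022 -0.0019  0.0067] shift m [-0.0027 -0.      0.1254] steps 2.0071127554384716 0.03900135047865769
```

Call:
servo_tool:
  deltas:
    - [[0,0,0,-0.002,0,0.04,0],[0,0,0,-0.002,0,0.08,0],[0,0,0,-0.002,0,0.11,0],[0,0,0,-0.002,0,0.125,0],[0,0,0,-0.002,0,0.125,0],[0,0,0,-0.002,0,0.125,0.7],[0,0,0,-0.002,0,0.125,0.7],[0,0,0,-0.002,0,0.125,0.7],[0,0,0,-0.002,0,0.125,0.7]]
  force: 25

```text
time: 2.48
position: [438.7, -32.8, 94.0]
orientation: [2.009, 2.415, 0.0]
ft_force: [-0.5, -0.3, 1.1]
finger_gap: 0.585
grip_force: 0.0
```

```bash
python3 - <<'E'
from h import *
from workcell import ctrl
s=ctrl.get_state(); print(s["finger_gap"],s["grip_force"],s["position"])
go([461.8,253,110],down(.239))
E
```

```text
0.5845249572088483 0.0 [438.7048037  -32.8050196   94.03775434]
turn [ 0.0006  0.0004 -0.0559] shift m [ 0.2768  0.0748 -0.085 ] steps 4.784949217065689 0.2992706497804733
```

Call:
servo_tool:
  deltas:
    - [[0,0,0,0,0,0.002,0.8],[0,0,0,0,0,0.002,0.8],[0,0,0,0,0,0.002,0.8],[0,0,0,0,0,0.002,0.8]]
  force: 25

```text
time: 2.98
position: [438.9, -32.8, 92.2]
orientation: [2.009, 2.415, 0.0]
ft_force: [-0.5, 0.3, 5.2]
finger_gap: 0.491
grip_force: 25.0
```

Call:
servo_tool:
  deltas:
    - [[0,0,0,0,0,-0.03,0.8],[0,0,0,0,0,-0.07,0.8],[0,0,0,0.02,0.005,-0.087,0.8],[0,0,-0.01,0.065,0.018,-0.087,0.8],[0,0,-0.025,0.115,0.032,-0.087,0.8],[0,0,-0.035,0.165,0.045,-0.087,0.8],[0,0,-0.045,0.215,0.058,-0.087,0.8],[0,0,-0.056,0.255,0.069,-0.087,0.8],[0,0,-0.056,0.277,0.075,-0.087,0.8],[0,0,-0.056,0.277,0.075,-0.087,0.8]]

```text
time: 4.22
position: [461.4, 254.3, 178.1]
orientation: [-1.937, -2.473, 0.001]
ft_force: [-1.0, -0.2, -0.3]
finger_gap: 0.49
grip_force: 25.0
```

Call:
servo_tool:
  deltas:
    - [[0,0,0,0,0,0,0.8],[0,0,0,0,0,0,0.8]]

```text
time: 4.47
position: [461.8, 252.3, 178.5]
orientation: [-1.942, -2.469, 0.001]
ft_force: [0.2, 0.9, -1.7]
finger_gap: 0.487
grip_force: 25.0
```

```bash
python3 - <<'E'
from h import *
go([461.8,253,28],down(.239))
E
```

```text
turn [-0.0006  0.0002 -0.0013] shift m [0.0007 0.0002 0.0815] steps 1.304043999831925 0.007485455058690541
```

Call:
servo_tool:
  deltas:
    - [[0,0,0,0,0,0.03,0.8],[0,0,0,0,0,0.055,0.8],[0,0,0,0,0,0.07,0.8],[0,0,0,0,0,0.079,0.8],[0,0,0,0,0,0.081,0.8],[0,0,0,0,0,0.081,0.8],[0,0,0,0,0,0.081,0.35],[0,0,0,0,0,0.081,0.35],[0,0,0,0,0,0.081,0.35],[0,0,0,0,0,0.081,0.35]]

```text
time: 5.72
position: [461.9, 253.3, 97.8]
orientation: [1.941, 2.47, 0.0]
ft_force: [0.3, -0.6, -0.5]
finger_gap: 0.651
grip_force: 0.0
```

Call:
servo_tool:
  deltas:
    - [[0,0,0,0,0,0,0.35],[0,0,0,0,0,0,0.35],[0,0,0,0,0,-0.04,0.35],[0,0,0,0,0,-0.1,0.35],[0,0,0,0,0,-0.16,0.1],[0,0,0,0,0,-0.2,0.1],[0,0,0,0,0,-0.2,0.1]]

```text
time: 6.6
position: [463.5, 253.8, 301.8]
orientation: [1.938, 2.467, 0.01]
ft_force: [0.7, -0.4, 0.4]
finger_gap: 0.899
grip_force: 0.0
```

```bash
python3 - <<'E'
from h import *
import cv2
from workcell import ctrl
sl=np.pi/6
h=yaw0([539,-273.7,61.3,.176],np.array([[0,0,45.]]),slope=sl)[0]; n=R.from_euler("ZY",[.176,-sl]).as_matrix()[:,2]
print(h); go(h+n*90,down(.176,sl))
d=ctrl.get_image("scene")["image"]; cv2.imwrite("pics/e.png",d)
E
```

```text
[ 516.84758139 -277.63958748  100.27114317]
turn [-0.5153 -0.0171  0.0615] shift m [-0.5239 -0.1539  0.0625] steps 8.793907441184947 2.780564971192397
```

View pics/e.png

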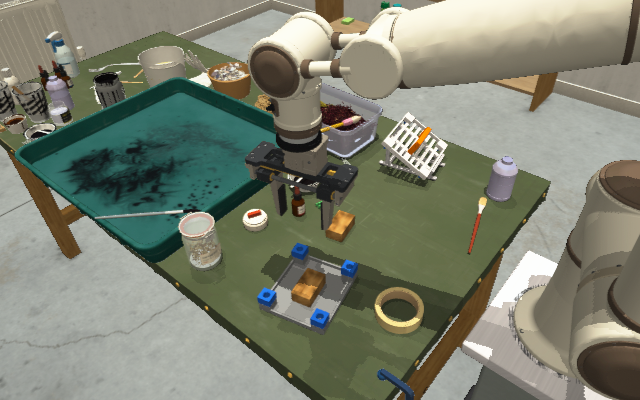

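The block lies flat in the middle of the base tray at about (309,287), and the bystanders haven't moved. Next is the tray.

Call:
servo_tool:
  deltas:
    - [[0,0,0,-0.04,-0.012,0,0],[-0.03,0,0,-0.095,-0.028,0,0],[-0.1,-0.003,0.01,-0.15,-0.044,0,0],[-0.18,-0.006,0.02,-0.205,-0.06,0,0],[-0.26,-0.009,0.03,-0.26,-0.076,0,0],[-0.34,-0.012,0.04,-0.315,-0.092,0.01,0],[-0.42,-0.015,0.05,-0.37,-0.108,0.02,0],[-0.5,-0.017,0.06,-0.425,-0.125,0.035,0],[-0.515,-0.017,0.0615,-0.48,-0.141,0.05,0],[-0.515,-0.017,0.0615,-0.524,-0.154,0.0625,0]]

```text
time: 7.9
position: [434.6, -293.6, 232.1]
orientation: [1.776, 2.112, 0.558]
ft_force: [0.4, 0.7, 0.9]
finger_gap: 1.001
grip_force: 0.0
```

Call:
servo_tool:
  deltas:
    - [[0,0,0,0,0,0,0],[0,0,0,0,0,0,0],[0,0,0,0,0,0,0]]

```text
time: 8.28
position: [436.4, -290.8, 235.0]
orientation: [1.769, 2.115, 0.557]
ft_force: [-0.3, 0.0, 0.4]
finger_gap: 1.003
grip_force: 0.0
```

```bash
python3 - <<'E'
from h import *
import cv2
from workcell import ctrl
go([516.8,-277.6,100.3],down(.176,np.pi/6))
c=cv2.INTER_CUBIC
t=ctrl.get_image("scene")["image"]; 
cv2.imwrite("pics/f.png",cv2.resize(t[55:195,360:490],None,fx=4.2,fy=4.2,interpolation=c))
E
```

```text
turn [-0.0085 -0.0006  0.0015] shift m [-0.0011  0.0039  0.0884] steps 1.415219989737922 0.04651074121745621
```

View pics/f.png

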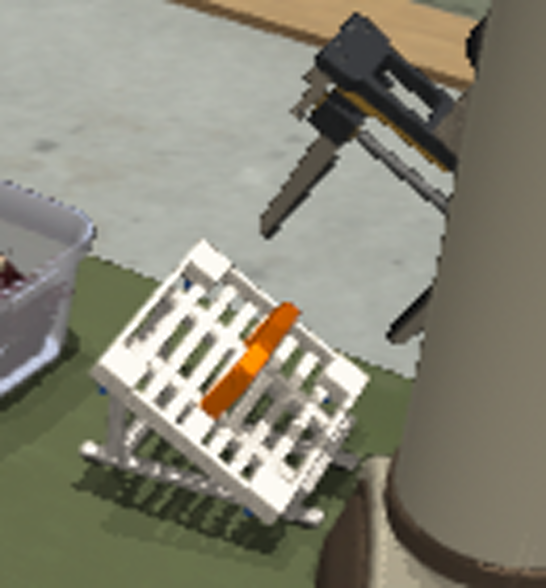

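The open fingers straddle the orange bar squarely, with the bar at about (250,360) in the crop. I'll descend along the tool axis and close.

Call:
servo_tool:
  deltas:
    - [[-0.008,0,0.001,-0.001,0.004,0.025,0],[-0.008,0,0.001,-0.001,0.004,0.05,0],[-0.008,0,0.001,-0.001,0.004,0.075,0],[-0.008,0,0.001,-0.001,0.004,0.088,0],[-0.008,0,0.001,-0.001,0.004,0.088,0.3],[-0.008,0,0.001,-0.001,0.004,0.088,0.6]]
  force: 20

```text
time: 9.07
position: [482.8, -285.4, 161.6]
orientation: [1.766, 2.107, 0.563]
ft_force: [0.4, -0.3, -0.0]
finger_gap: 0.805
grip_force: 0.0
```

Call:
servo_tool:
  deltas:
    - [[0,0,0,0,0,0,0.9],[0,0,0,0,0,0,0.9],[0,0,0,0,0,0,0.95],[0,0,0,0,0,0,0.95],[0,0,0,0,0,0,0.95],[0,0,0,0,0,0,0.95],[0,0,0,0,0,0,0.95]]
  force: 20

```text
time: 9.95
position: [482.5, -285.1, 160.5]
orientation: [1.767, 2.108, 0.564]
ft_force: [-0.9, -0.7, -0.1]
finger_gap: 0.152
grip_force: 20.0
```

Call:
servo_tool:
  deltas:
    - [[0,0,0,0,0,-0.002,0.97],[0,0,0,0,0,-0.01,0.97],[0,0,0,0,0,-0.03,0.97],[0,0,0,0,0,-0.055,0.97],[0,0,0,0,0,-0.08,0.97],[0,0,0,0,0,-0.11,0.97],[0,0,0,0,0,-0.12,0.97],[0,0,0,0,0,-0.12,0.97]]
  force: 50

```text
time: 10.95
position: [423.4, -295.8, 264.8]
orientation: [1.767, 2.106, 0.563]
ft_force: [-0.1, 0.2, -2.4]
finger_gap: 0.148
grip_force: 50.0
```

```bash
python3 - <<'E'
from h import *
r=R.from_rotvec([1.767,2.108,.564]); p=np.array([482.5,-285.1,160.5])
print("handle centre in tool:",r.inv().apply(np.array([516.8,-277.6,100.3])-p))
go([461.8,253.1,190],down(.239))
E
```

```text
handle centre in tool: [ 1.40072033  0.32879755 69.67574811]
turn [ 0.5232  0.0181 -0.0628] shift m [0.5339 0.1127 0.071 ] steps 8.804571360959299 2.8234889289789398
```

Call:
servo_tool:
  deltas:
    - [[0.03,0.001,-0.004,0.02,0.004,0.003,0.97],[0.09,0.003,-0.011,0.065,0.014,0.009,0.97],[0.16,0.006,-0.019,0.12,0.025,0.016,0.97],[0.23,0.008,-0.028,0.18,0.038,0.024,0.97],[0.3,0.01,-0.036,0.24,0.051,0.032,0.97],[0.37,0.013,-0.044,0.3,0.063,0.04,0.97],[0.43,0.015,-0.052,0.36,0.076,0.048,0.97],[0.48,0.017,-0.058,0.42,0.089,0.056,0.97],[0.515,0.018,-0.062,0.475,0.1,0.063,0.97],[0.523,0.018,-0.063,0.52,0.11,0.069,0.97]]

```text
time: 12.2
position: [459.9, 242.0, 257.8]
orientation: [-1.935, -2.471, 0.002]
ft_force: [2.0, -0.2, -2.3]
finger_gap: 0.149
grip_force: 50.0
```

Call:
servo_tool:
  deltas:
    - [[0,0,0,0.012,0.001,0,0.97],[0,0,0,0.012,0.001,0,0.97],[0,0,0,0.012,0.001,0,0.97],[0,0,0,0.012,0.001,0,0.97]]

```text
time: 12.7
position: [459.0, 249.8, 259.6]
orientation: [-1.942, -2.469, -0.001]
ft_force: [-0.2, 0.3, -1.7]
finger_gap: 0.147
grip_force: 50.0
```

```bash
python3 - <<'E'
from h import *
import cv2
from workcell import ctrl
go([461.8,253.1,120],down(.239))
s=ctrl.get_state(); r=R.from_rotvec(s["orientation"]); print(s["position"],r.as_matrix().round(3))
t=ctrl.get_image("scene")["image"]; cv2.imwrite("pics/s2.png",t)
cv2.imwrite("pics/g.png",cv2.resize(t[160:340,230:390],None,fx=3.3,fy=3.3,interpolation=2))
E
```

```text
turn [ 0.     -0.0006 -0.001 ] shift m [0.0025 0.0035 0.0706] steps 1.131601857531992 0.006483165803122917
[459.02508041 249.81500735 259.59426812] [[-0.236  0.972 -0.   ]
 [ 0.972  0.236  0.001]
 [ 0.001  0.    -1.   ]]
```

View pics/g.png

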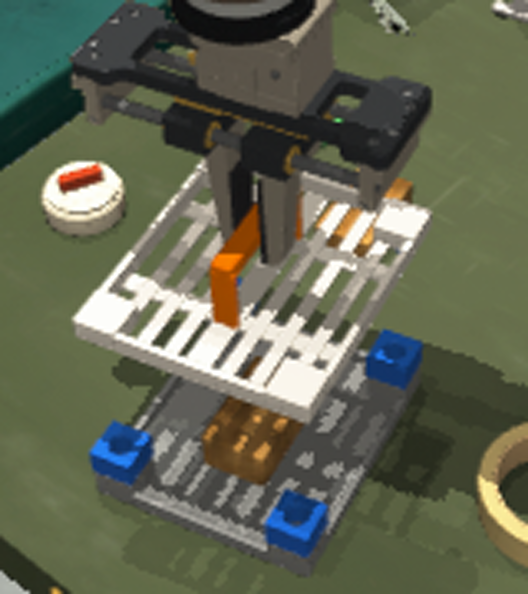

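The tray hangs level above the base. Its rim corners in the crop are about (76,319) on the left, (310,402) at the bottom and (432,209) on the right. I'll compare those with the predicted corners.

```bash
python3 - <<'E'
from h import *
C=np.array([[75,85,14],[-75,85,14],[-75,-85,14],[75,85,0],[-75,85,0],[-75,-85,0]],float)
p=[459.0,249.8,145.5,.239]
q=(proj("scene",yaw0(p,C))-[230,160]+.5)*3.3-.5
print(q.round(0).tolist())
S=crop([(76,319),(310,402),(432,209)],3.3,230,160)
f=lambda x:(proj("scene",yaw0([x[0],x[1],145.5,.239],C[:3]))-S).ravel()
s=least_squares(f,p[:2]);print(s.x,f(s.x).round(1))
# sockets same picture
E
```

```text
[[74.0, 320.0], [310.0, 408.0], [435.0, 209.0], [77.0, 336.0], [311.0, 425.0], [434.0, 226.0]]
[460.42490072 248.23792864] [-0.6 -0.6 -0.1  0.9  0.7 -0.7]
```

```bash
python3 - <<'E'
from h import *
import cv2
from workcell import ctrl
t=ctrl.get_image("top")["image"]
c=t[170:300,170:330]
C=np.array([[75,85,14],[75,-85,14],[-75,85,14],[-75,-85,14]],float)
q=proj("top",yaw0([459.0,249.8,145.5,.239],C))
print(q.round(1).tolist(),((q-[170,170]+.5)*4.5-.5).round(0).tolist())
cv2.imwrite("pics/i.png",cv2.resize(c,None,fx=4.5,fy=4.5,interpolation=2))
E
```

```text
[[188.3, 205.0], [264.0, 192.9], [195.4, 272.4], [273.4, 259.6]] [[84.0, 159.0], [425.0, 105.0], [116.0, 462.0], [467.0, 405.0]]
```

View pics/i.png

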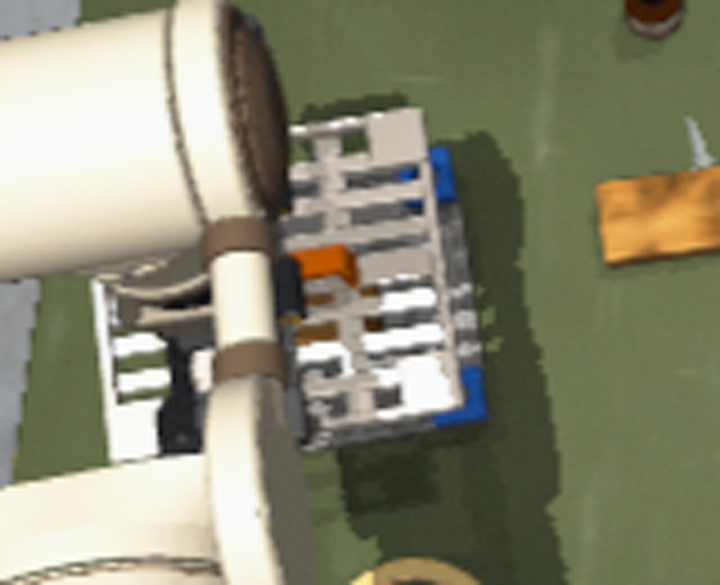

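In the top crop the tray corners are at (423,108), (463,405) and (110,462). The scene and top views agree with the expected grasp to within about 2 mm, so I'll split the difference. First I lower to just above engagement.

Call:
servo_tool:
  deltas:
    - [[0,0,0,0.0017,0.003,0.01,0.97],[0,0,0,0.0017,0.003,0.03,0.97],[0,0,0,0.0017,0.003,0.05,0.97],[0,0,0,0.0017,0.003,0.07,0.97],[0,0,0,0.0017,0.003,0.083,0.97],[0,0,0,0.0017,0.003,0.088,0.97],[0,0,0,0.0017,0.003,0.088,0.97]]

```text
time: 13.68
position: [461.5, 253.4, 171.6]
orientation: [-1.939, -2.471, -0.001]
ft_force: [0.9, 0.1, -2.1]
finger_gap: 0.146
grip_force: 50.0
```

Call:
servo_tool:
  deltas:
    - [[0,0,0,0,0,0.002,0.97],[0,0,0,0,0,0.004,0.97],[0,0,0,0,0,0.006,0.97],[0,0,0,0,0,0.008,0.97],[0,0,0,0,0,0.008,0.97]]

```text
time: 14.3
position: [461.2, 253.4, 163.4]
orientation: [-1.939, -2.47, -0.0]
ft_force: [-0.7, 0.4, -2.2]
finger_gap: 0.149
grip_force: 50.0
```

The pin tips are about 5 mm into the sockets with no contact force. I'll keep lowering.

Call:
servo_tool:
  deltas:
    - [[0,0,0,0,0,0.002,0.97],[0,0,0,0,0,0.004,0.97],[0,0,0,0,0,0.006,0.97],[0,0,0,0,0,0.006,0.97],[0,0,0,0,0,0.006,0.97]]

```text
time: 14.92
position: [461.7, 253.2, 157.7]
orientation: [1.94, 2.471, 0.001]
ft_force: [1.5, -3.0, -2.5]
finger_gap: 0.145
grip_force: 50.0
```

Call:
servo_tool:
  deltas:
    - [[0,0,0,0,0,0.001,0.97],[0,0,0,0,0,0.002,0.97],[0,0,0,0,0,0.003,0.97],[0,0,0,0,0,0.003,0.97]]

```text
time: 15.42
position: [461.6, 253.3, 154.7]
orientation: [1.94, 2.471, 0.001]
ft_force: [1.6, -4.1, -0.7]
finger_gap: 0.146
grip_force: 50.0
```

Call:
servo_tool:
  deltas:
    - [[0,0,0,-0.001,0,0.0005,0.97],[0,0,0,-0.001,0,0.001,0.97],[0,0,0,-0.001,0,0.0015,0.97],[0,0,0,-0.001,0,0.0015,0.97]]

```text
time: 15.92
position: [461.7, 252.8, 153.5]
orientation: [-1.939, -2.47, -0.002]
ft_force: [-0.3, 0.3, 3.2]
finger_gap: 0.148
grip_force: 50.0
```

Call:
servo_tool:
  deltas:
    - [[0,0,0,0,0,0.0005,0.97],[0,0,0,0,0,0.001,0.97],[0,0,0,0,0,0.001,0.97]]

```text
time: 16.3
position: [461.7, 252.8, 153.4]
orientation: [-1.939, -2.471, -0.001]
ft_force: [-3.0, -0.8, 11.0]
finger_gap: 0.144
grip_force: 50.0
```

It's firmly seated at the expected height, so I'll release and retreat.

Call:
servo_tool:
  deltas:
    - [[0,0,0,0,0,-0.0008,0.97],[0,0,0,0,0,-0.0008,0.5],[0,0,0,0,0,-0.0008,0.5],[0,0,0,0,0,-0.0008,0.5],[0,0,0,0,0,-0.0008,0.5],[0,0,0,0,0,-0.03,0.5],[0,0,0,0,0,-0.08,0.5],[0,0,0,0,0,-0.13,0.5],[0,0,0,0,0,-0.16,0.5],[0,0,0,0,0,-0.16,0.5]]

```text
time: 17.55
position: [462.8, 252.7, 314.9]
orientation: [1.938, 2.469, 0.008]
ft_force: [-0.4, 0.0, -0.2]
finger_gap: 0.497
grip_force: 0.0
```

```bash
python3 - <<'E'
from h import *
import cv2
from workcell import ctrl
t=ctrl.get_image("scene")["image"]
C=np.array([[75,85,14],[-75,85,14],[-75,-85,14]],float)
print(((proj("scene",yaw0([461.8,253.1,40,.239],C))-[240,225]+.5)*5-.5).round(0).tolist())
cv2.imwrite("pics/j.png",cv2.resize(t[225:345,240:370],None,fx=5,fy=5,interpolation=2))
E
```

```text
[[83.0, 339.0], [416.0, 473.0], [593.0, 172.0]]
```

View pics/j.png

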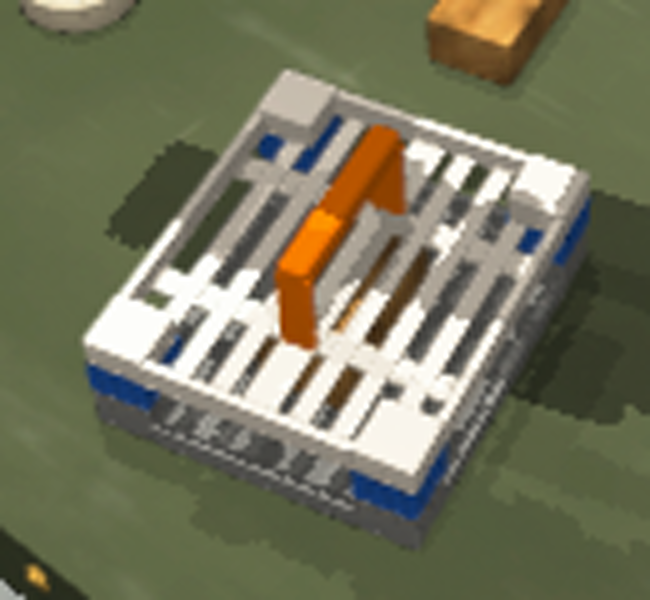

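The tray is seated level on the posts. Its rim corners at (85,340), (418,472) and (590,172) match the predicted home pose.

```bash
python3 -c "
from workcell import ctrl
print(ctrl.hand_in())"
```

```text
the job is handed in; nothing more can be done
None
```

The block lies flat in the base tray, the white tray is stacked level on it with all its pins home by camera check, and both are released; I handed the job in after about 18 s of robot time, and no verdict came back.

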